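Refit the cold-water knob on its D-stem and keep it pressed home

ROBOT

A 7-joint arm with a two-finger parallel gripper is mounted at the origin on the work surface. World frame = base frame: x ahead of the robot, y to its left, z up, the work surface at z = 0. Lengths are in m, angles in rad, forces in N, time in s.
With the tool pointing down it reaches from about 0.4 to 0.9 m from the base axis. Payload 5.5 kg.
Tool frame: the origin (TCP) lies midway between the tips of the shut fingers; the grasp point (between the pads) lies 19 mm behind it (manip.grip_depth is the distance from the TCP to the grasp point, in m); z points along the fingers, y is the line along which they close (so a half turn about z gives the same grasp; the last joint's range is limited). The gripper opens to 92 mm and grips with 3 to 60 N. Pads are 19 mm wide; open, the fingers measure 130 mm over their backs; the gripper's body (75 mm by 190 mm) begins 47 mm behind the grasp point.
Start: joints at [0.263, 0.501, -0.427, 1.55, 0.221, 1.138, -0.21], TCP at [0.65, 0, 0.227] pointing down, gripper open.
Joint ranges: [-2.88, 2.88], [-0.31, 2.03], [-1.54, 1.56], [0.2, 2.42], [-1.41, 4.55], [0.19, 2.02], [-2.57, 2.57]. Speed limits (rad/s): [2.57, 2.57, 3.14, 3.14, 3.14, 3.14, 3.14].

INTERFACE

Orientations are given as a unit quaternion [x, y, z, w].
In Python, from bench import manip, effector, viewer gives the robot as it stands. Calls block until the motion is done:
- manip.move_pose(position, orientation): joint-space move of the TCP to a pose.
- manip.servo_line(position, ori=None, vel=0.15): straight line of the TCP; ori=None keeps the orientation; vel is the mean speed in m/s.
- manip.movej(angles): joint-space move.
- effector.open_jaws() and effector.close(f_grip=None): open the fingers fully, or close them until they stop; f_grip is the grip in N (None keeps the last).
- manip.sleep(seconds).
- manip.solve_ik(position, orientation): joint angles nearest the present ones, or None.
- viewer.get_image(name): name is "scene" or "side" or "wrist"; returns the picture (400x640x3 uint8, red, green, blue); there is no depth.
- viewer.get_calibration(name): a dict with "vfov" (degrees; the focal length in pixels is half the picture's height over the tangent of half this angle, whatever the lens; pixels are square), "cx", "cy" (the principal point, pixels), "dist_coeffs" ([k1, k2, p1, p2, k3] as OpenCV has them; the pictures are not rectified), "eye" and "attitude" of the camera in the world. Camera axes: x right, y down, z forward; pixel columns grow to the right and rows downward; lengths in m; the calibration is good to about 2 mm. A picture is of the moment at which its call begins: read the wrist's pose just before it. get_calibration takes no time and is no camera call; for the wrist camera it gives the pose at the moment of the call.
A pose or a line that the arm cannot do raises manip.PlanningError and nothing moves.
- manip.hand_in(): hands the job in; it is judged then, once.
Readings, each from a call of its own:
- manip.current_clock(): time.
- manip.current_q(): joint angles.
- manip.current_joint_velocities(): joint speeds.
- manip.current_tau(): joint torques, N m.
- manip.current_tool_pos(): TCP position.
- manip.current_tcp_rot(): TCP orientation.
- manip.current_force(): force on the tool from outside, world axes, zero at the start.
- manip.current_wrist_torque(): the same for the moment, N m.
- manip.current_finger_gap(): finger opening in m.
- manip.current_gripper_force(): force on a finger pad.
Only numpy, scipy, OpenCV 4.12 (cv2) and the standard library are available. Lean on these libraries where they do the work, as an engineer would, in place of code of your own. Each camera call takes 0.05 s, during which the arm holds its last target. There are 200 camera calls.

TASK

The cold-water knob of the shower mixer was taken off for descaling and stands on the glass corner shelf. Pick it up with a gentle grip (its chromed shell cracks if squeezed hard), turn it so that its flat matches the flat of the bare brass stem, push it onto the stem without turning the stem, which would open the water, and finish while still holding the knob pressed fully home against its sprung collar, so that I can tighten its grub screw. Leave the other things on the shelf and the deck where they are.

Things in the scene. Friction and masses are not known exactly. Their poses are not given: they have to be found in the camera images.
- knob: Loose cold-water knob, chromed, upright on the glass, 0.07 to 0.11 kg. Round skirt 50 mm across, 9 mm high; on it a grip bar 44 mm long (along x) and 28 mm wide between its flat sides (along y), its top 36 mm above the underside. Origin: centre of the underside; z up, x along the bar to the end with the blue index line. Its thin shell cracks above 50 N of grip per finger.
- knob_mark (a point): Point of the knob 20 mm from its axis on the blue-line (+x) side, at the height of its underside; axes as the knob's. On the knob's axis, open underneath, is a D-shaped bore 16 mm in diameter and 24 mm deep; its flat is on this side, under the blue line, 1.5 mm from the axis.
- stem_seat (a point): On the axis of the bare upright brass stem of the fixed chrome mixer (left valve seen from the robot), at the flat top of its bonnet (48 mm across, 46 mm above the deck), where the knob's underside rests when home. z up, x out of the stem's flat. The stem is a D of 14 mm diameter, flat 0.5 mm from the axis; it stands 22 mm above this point, tapered over the top 4 mm.
- stem_mark (a point): Point of the stem 20 mm from its axis on the side its flat faces, at the bonnet's top; axes as stem_seat. It moves only if the stem turns, which takes about 0.5 N m. The knob goes on one way round only: its x along the stem's x, within about 0.15 rad, with 1 mm of play all round.
- collar (a joint): White sprung ring around the stem, 20 mm inside, 32 mm outside: how far it is pressed down, in m. At 0 it stands 5 mm above the bonnet's top; at 0.005 it is flush and the knob rests on the bonnet. It pushes up with 6 N at 0 and 10 N when flush, and lifts the knob when that is not held down.
- red_knob (a point): Fitted hot-water knob (red line; shape and height of the loose one when home), 150 mm to the right of the bare stem on the same mixer: centre of its underside. Axes: x away from the robot, y towards the bare stem.
- shelf: Fixed corner shelf of clear glass on three chrome posts: a quarter disc of 340 mm radius, 8 mm thick, upper face 75 mm above the deck; a chrome rail 34 mm above the glass runs along its two straight far sides. Origin on the deck (z = 0); the quarter disc's corner lies at x = y = +140 mm, its straight sides run from there to -x and -y.
- caddy: Bystander on the shelf: round green plastic caddy with a white hinged flip lid, 94 mm across and 73 mm high. Origin: centre of its underside.
- holder: Bystander on the shelf: white ceramic toothbrush holder 68 mm across and 95 mm high, with two brushes that reach 185 mm, in the far corner. Origin: centre of its underside.
- clip: Bystander on the shelf: blue plastic hair clip, 78 x 40 x 45 mm. Origin: centre of its underside, x along its length.
- mirror: Bystander lying on the deck: steel hand mirror, disc 92 mm across, 9 mm thick, handle reaching 138 mm from its centre to -x. Origin: under the disc's centre.
- shampoo: Bystander on the deck: orange bottle 60 mm across, 170 mm high. Origin: centre of its underside.
- tumbler: Bystander on the deck: green glass tumbler 72 mm across, 100 mm high. Origin: centre of its underside.
- soapdish: Bystander on the deck: blue soap dish with a bar of soap, 85 x 125 mm, 38 mm high. Origin: centre of its underside.
There are look-alikes about, which are no part of the job. There is more than one size of the knob; the one meant has the size given above.

How it is judged:
On the way, in this order (a step that is already met when the one before it is completed fails the run):
1. the knob is lifted clear of the glass shelf in the fingers (z of knob in the frame of shelf above 0.11 m and contact force between the fingers and knob above 1 N), for 0.2 s.
2. the knob's D bore has gone over the stem, flat to flat (underside less than 13 mm above its seat) (horizontal distance between knob and stem_seat below 0.0025 m and angle between the x axis of knob and the x axis of stem_seat, either way round below 0.2 rad and x of knob_mark in the frame of stem_seat above 0.01 m and angle between knob's own z axis and vertical below 0.12 rad and z of knob in the frame of stem_seat below 0.013 m), for 0.1 s.
At the end, for the whole second after the job is handed in: Fingers still hold the knob (over 2 N), at rest on the stem, flat to flat (axis within 2.5 mm, 0.2 rad), upright (0.06 rad), fully home: underside within 1.5 mm of the bonnet, collar down over 3.5 mm. Stem mark moved under 3 mm; every bystander within 20 mm of its place (horizontal distance between knob and stem_seat below 0.0025 m and angle between the x axis of knob and the x axis of stem_seat, either way round below 0.2 rad and x of knob_mark in the frame of stem_seat above 0.01 m and angle between knob's own z axis and vertical below 0.06 rad and z of knob in the frame of stem_seat below 0.0015 m and value of joint collar above 0.0035 m and contact force between the fingers and knob above 2 N and linear speed of knob below 0.01 m/s and distance of each of caddy, holder, clip, mirror, shampoo, tumbler, soapdish from where it was at the start of the episode below 0.02 m and distance of stem_mark from where it was at the start of the episode below 0.003 m); the arm keeps its last pose, push and grip.
It fails at once if the knob is squeezed too hard (over 50 N per finger, 100 N in all) (contact force between the fingers and knob above 100 N).
It fails at once if the stem is turned by more than about 0.2 rad, which opens the water (distance of stem_mark from where it was at the start of the episode above 0.004 m).
It fails at once if a bystander is pushed more than 30 mm from its place or tipped over (distance of any of caddy, holder, clip, mirror, shampoo, tumbler, soapdish from where it was at the start of the episode above 0.03 m or angle between any of caddy, holder, clip, mirror, shampoo, tumbler, soapdish's own z axis and vertical above 0.5 rad).
It also fails if it takes over 42 s, if anything falls off the work surface, if the arm or the gripper's body presses on something with over 40 N, if the wrist force passes 120 N, or if a joint passes its speed limit or range.

## Working session

There is one attempt and no reset: what is moved stays moved. The work goes in short steps, each a Python script; the robot and the scene stay as the last script left them, time stands still between calls to the robot, and variables do not carry over. Pictures are saved under pics/ and viewed, at most 10 in all, crops included, and the job is handed in when it is done.

```bash
mkdir -p pics; ls
python3 - <<'E'
from bench import manip, effector, viewer
import cv2
for n in ["scene","side","wrist"]:
    c=viewer.get_calibration(n); print(n,c)
    im=viewer.get_image(n); cv2.imwrite(f"pics/{n}0.png",im[:,:,::-1])
print(manip.current_clock(), manip.current_tcp_rot())
E
```

```text
pics
scene {'vfov': 43.86381270973885, 'cx': 315.18805741507276, 'cy': 195.62177317994008, 'dist_coeffs': array([-0.05453735,  0.        ,  0.        ,  0.        ,  0.        ]), 'eye': array([ 1.75319811, -0.0866329 ,  1.18810994]), 'attitude': array([ 0.67133802,  0.62911018, -0.26871648, -0.28516153])}
side {'vfov': 49.67939332334679, 'cx': 318.10200543070215, 'cy': 198.94880696594655, 'dist_coeffs': array([-0.02288492,  0.        ,  0.        ,  0.        ,  0.        ]), 'eye': array([-0.0157181 ,  0.82958455,  0.78314621]), 'attitude': array([-0.26006991,  0.8425389 , -0.44704034,  0.15048845])}
wrist {'vfov': 69.8873685327139, 'cx': 319.9897360966489, 'cy': 202.10065967555, 'dist_coeffs': array([-0.00744268,  0.        ,  0.        ,  0.        ,  0.        ]), 'eye': array([0.6496955 , 0.08415634, 0.38387093]), 'attitude': array([ 9.87564443e-01, -5.34840176e-04, -1.97215705e-04,  1.57213695e-01])}
0.15 [ 7.07083201e-01  7.07129990e-01 -4.89936376e-04 -5.32908315e-04]
```

View pics/scene0.png

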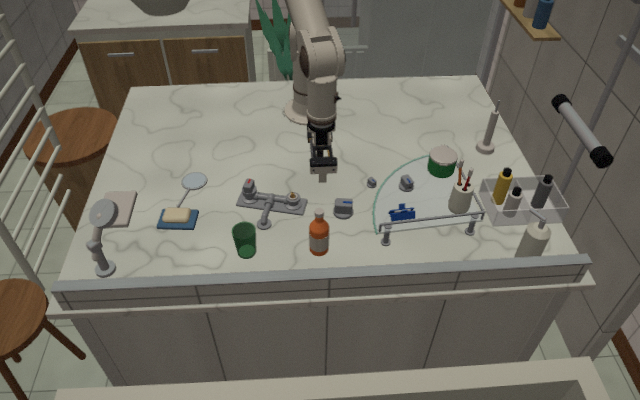

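View pics/side0.png

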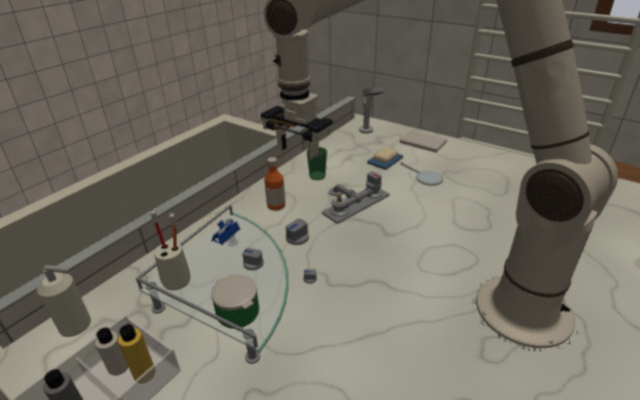

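View pics/wrist0.png

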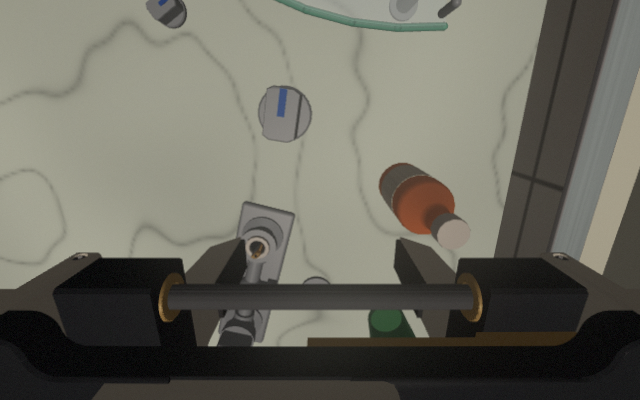

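The scene view shows the shelf knob at (406,183), larger and smaller look-alikes on the deck at (343,207) and (371,182), and the bare stem at (292,197). In the side view the shelf knob is at (253,258). The wrist view shows the stem at (258,248), looking straight down.

```bash
cat > h.py <<'E'
import numpy as np, cv2
from scipy.spatial.transform import Rotation as R
from bench import manip, effector, viewer
def K(c,h=400):
    f=h/2/np.tan(np.radians(c['vfov'])/2)
    return np.array([[f,0,c['cx']],[0,f,c['cy']],[0,0,1.]])
def ray(c,px):
    p=cv2.undistortPoints(np.array(px,float).reshape(-1,1,2),K(c),c['dist_coeffs']).reshape(-1,2)
    return R.from_quat(c['attitude']).apply(np.c_[p,np.ones(len(p))])
def onz(c,px,z):
    d=ray(c,px); return c['eye']+d*((z-c['eye'][2])/d[:,2])[:,None]
def tri(c1,p1,c2,p2):
    d1=ray(c1,p1)[0];d2=ray(c2,p2)[0]
    d1/=np.linalg.norm(d1);d2/=np.linalg.norm(d2)
    s=np.linalg.lstsq(np.c_[d1,-d2],c2['eye']-c1['eye'],rcond=None)[0]
    a=c1['eye']+s[0]*d1;b=c2['eye']+s[1]*d2
    return (a+b)/2,np.linalg.norm(a-b)
def proj(c,P):
    r=R.from_quat(c['attitude']).inv()
    rv=r.as_rotvec(); t=-r.apply(c['eye'])
    return cv2.projectPoints(np.array(P,float).reshape(-1,1,3),rv,t,K(c),c['dist_coeffs'])[0].reshape(-1,2)
def down(yaw): # tool z down, tool y axis at angle yaw from world x
    y=np.array([np.cos(yaw),np.sin(yaw),0]);z=np.array([0,0,-1.]);x=np.cross(y,z)
    return R.from_matrix(np.c_[x,y,z]).as_quat()
def snap(name,f):
    c=viewer.get_calibration(name); im=viewer.get_image(name); cv2.imwrite('pics/'+f,im[:,:,::-1]); np.save('pics/'+f[:-4]+'.npy',c,allow_pickle=True)
    return c,im
E
python3 - <<'E'
from h import *
s,d,w=[viewer.get_calibration(n) for n in("scene","side","wrist")]
print("knob tri",tri(s,(406,183),d,(253,258)))
print("clip tri",tri(s,(402,214),d,(226,231)), "caddy top", tri(s,(442,154),d,(236,290)), "holder",tri(s,(460,198),d,(172,268)))
print("stem tri",tri(s,(292.5,196),w,(258,248)), onz(w,[(258,248)],.068), onz(s,[(292.5,196)],.068))
print("big",onz(w,[(285,113)],.036),"small",onz(w,[(168,10)],.02))
print("brushes",onz(s,[(460,162),(471,171)],.26))
print(R.from_quat(manip.current_tcp_rot()).as_matrix())
E
```

```text
knob tri (array([0.57453794, 0.28461884, 0.09176859]), np.float64(0.0007340119723539327))
clip tri (array([0.70906629, 0.24412477, 0.08865841]), np.float64(0.004610931433867195)) caddy top (array([0.49442299, 0.41669096, 0.14185767]), np.float64(2.7444688179597008e-05)) holder (array([0.68261921, 0.43174292, 0.11770724]), np.float64(0.002423514145198899))
stem tri (array([ 0.56904409, -0.08768302,  0.05040581]), np.float64(0.0009264225324979831)) [[ 0.57355879 -0.0781869   0.068     ]] [[ 0.58690937 -0.08800172  0.068     ]]
big [[0.60910334 0.07944143 0.036     ]] small [[0.48234746 0.18820733 0.02      ]]
brushes [[0.67621457 0.403383   0.26      ]
 [0.71751689 0.4240334  0.26      ]]
[[-6.61267002e-05  9.99998952e-01 -1.44652246e-03]
 [ 9.99999996e-01  6.62146075e-05  6.07236242e-05]
 [ 6.08193415e-05 -1.44651844e-03 -9.99998952e-01]]
```

Run:
```python
from h import *
w=viewer.get_calibration("wrist"); tcp=np.array(manip.current_tool_pos())
def view(xy,z,tz,px,f):
    dz=tz-tcp[2]
    c=dict(w); c['eye']=w['eye']+[0,0,dz]
    off=onz(c,[px],z)[0][:2]-tcp[:2]
    p=np.r_[np.array(xy)-off,tz]; print(f,p)
    manip.move_pose(p,down(0.0)); 
    return snap("wrist",f)
view((0.572,-0.080),.068,.165,(320,130),"stem1.png")
view((0.5745,.2846),.111,.227,(320,130),"knob1.png")
a=cv2.imread("pics/stem1.png");b=cv2.imread("pics/knob1.png")
cv2.imwrite("pics/both1.png",np.hstack([cv2.resize(x[30:230,220:420],(400,400),interpolation=cv2.INTER_CUBIC) for x in(a,b)]))
print(manip.current_clock())
```

```text
stem1.png [ 0.57174926 -0.14659006  0.165     ]
knob1.png [0.57424947 0.2193203  0.227     ]
2.375
```

View pics/both1.png

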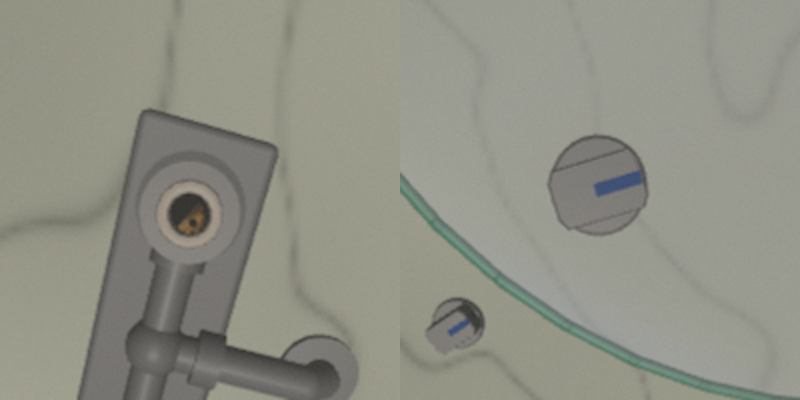

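The left panel shows the stem centred near (315,137) in the full wrist picture, inside its white collar, with a dark gap on its upper-left side. The right panel shows the knob on the shelf with its skirt centred near (319,123), about 49 px across (≈50 mm, the right size). Its blue line points right and slightly up.

Run:
```python
from h import *
a=cv2.imread("pics/stem1.png"); 
cv2.imwrite("pics/z.png",np.clip(1.6*cv2.resize(a[112:162,290:340],(500,500),interpolation=cv2.INTER_CUBIC).astype(float),0,255))
# knob
b=cv2.imread("pics/knob1.png"); c=np.load("pics/knob1.npy",allow_pickle=True).item()
hsv=cv2.cvtColor(b,cv2.COLOR_BGR2HSV)
m=((hsv[...,0]>100)&(hsv[...,0]<130)&(hsv[...,1]>100)).astype(np.uint8); m[:90]=0;m[160:]=0;m[:,:280]=0;m[:,360:]=0
pts=cv2.findNonZero(m).reshape(-1,2); P=onz(c,pts,.111)
mu=P[:,:2].mean(0); u,sv,vt=np.linalg.svd(P[:,:2]-mu); d=vt[0]*np.sign(vt[0][0])
print("blue",len(pts),mu,"yaw",np.arctan2(d[1],d[0]),"extent",np.ptp((P[:,:2]-mu)@d))
# skirt extents in pixels crop (0.5 scale): circle
print("skirt centre",onz(c,[(319,122.5)],.084))
g=cv2.cvtColor(b,cv2.COLOR_BGR2GRAY)[85:160,280:360]
ci=cv2.HoughCircles(cv2.resize(g,None,fx=4,fy=4,interpolation=cv2.INTER_CUBIC),cv2.HOUGH_GRADIENT,1,200,param1=100,param2=15,minRadius=85,maxRadius=115)
x,y,r=ci[0,0]/4; print(ci,x+280,y+85,r,onz(c,[(x+279.6,y+84.6)],.083))
```

```text
blue 118 [0.58338081 0.29019211] yaw 0.28724743452233786 extent 0.02049985801404905
skirt centre [[0.57449996 0.28788092 0.084     ]]
[[[153.5 150.5 101.2]]] 318.375 122.625 25.3 [[0.57345737 0.28810859 0.083     ]][ WARN:0@0.709] global loadsave.cpp:1063 imwrite_ Unsupported depth image for selected encoder is fallbacked to CV_8U.
```

View pics/z.png

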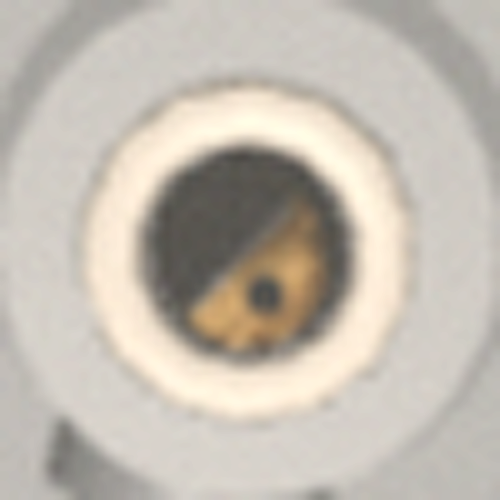

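The zoom shows the collar ring (centre ≈ (314.9,137.0), 32 px ≈ 32 mm across). The brass D's flat edge runs from about (309,142.5) to (321,131.5), and the flat faces up-left.

Run:
```python
from h import *
a=cv2.imread("pics/stem1.png"); c=np.load("pics/stem1.npy",allow_pickle=True).item()
z=cv2.resize(a[112:162,290:340],(500,500),interpolation=cv2.INTER_CUBIC); hsv=cv2.cvtColor(z,cv2.COLOR_BGR2HSV)
tp=lambda q:(np.array(q,float)+.5)/10-.5+[290,112]
# ring outer: bright/warm
g=z.min(2).astype(float); r=z[...,2].astype(float)
ring=((r>150)).astype(np.uint8)
cn=max(cv2.findContours(ring,0,1)[0],key=cv2.contourArea); h=cv2.convexHull(cn)
(ex,ey),ax,_=cv2.fitEllipse(h); print("ring",ex,ey,ax,onz(c,[tp((ex,ey))],.051))
br=((hsv[...,1]>110)&(hsv[...,0]<30)&(z[...,2]>60)).astype(np.uint8); br[:150]=0;br[360:]=0;br[:,:150]=0;br[:,350:]=0
cn=max(cv2.findContours(br,0,1)[0],key=cv2.contourArea).reshape(-1,2)
P=onz(c,tp(cn),.068); 
n=np.array([-.68,.74]); 
for _ in range(4):
    t=np.array([n[1],-n[0]]); s=(P[:,:2]@n); u=P[:,:2]@t
    # edge points: max s in each u bin
    um=(u.min()+u.max())/2; k=np.abs(u-um)<.0045
    E=[]
    for b in np.arange(um-.0045,um+.0045,.0005):
        q=(u>=b)&(u<b+.0005)
        if q.any(): E.append(P[q][np.argmax(s[q]),:2])
    vx,vy,x0,y0=cv2.fitLine(np.float32(E),cv2.DIST_HUBER,0,.01,.001).ravel()
    m=np.array([-vy,vx]); n=m*np.sign(m@n)
print("flat yaw",np.arctan2(n[1],n[0]),"edge pt",x0,y0,"axis est(-.0005)",np.array([x0,y0])-.0005*n,"brass u-range",np.ptp(u))
e=onz(c,[tp((190,305)),tp((310,195))],.068)[:,:2];print("hand",np.arctan2(*(e[1]-e[0])[::-1])+np.pi/2, e)
# bonnet plate direction as check later; IK
kn=np.array([.574,.2878]);ky=.287
for g in (ky-np.pi/2,ky+np.pi/2):
    fy=g+np.arctan2(n[1],n[0])-ky
    fy=(fy+np.pi)%(2*np.pi)-np.pi
    print(g,fy,manip.solve_ik(np.r_[kn,.087],down(g)),manip.solve_ik([.572,-.08,.058],down(fy)))
```

```text
ring 246.54217529296875 254.59193420410156 (307.7554931640625, 318.35650634765625) [[ 0.56752489 -0.08687191  0.051     ]]
flat yaw 2.222079138933135 edge pt 0.568081 -0.087762564 axis est(-.0005) [ 0.56838412 -0.08816022] brass u-range 0.011157671048020457
hand 2.298460977567838 [[ 0.56281568 -0.08964943]
 [ 0.57337005 -0.08024843]]
-1.2837963267948966 0.6512828121382386 [-0.3483389   0.61789075 -0.21789682  1.68006811  0.16576637  0.86171624
 -1.91919495] [ 0.47661442  0.61252333 -0.4997842   1.85275459  0.40343906  0.77797089
  0.41256371]
1.8577963267948965 -2.4903098414515545 [ 0.05279825  0.7647314  -0.81403353  1.66519462  0.64180153  0.99888475
  0.87374044] [ 0.03715927  0.55687222  0.0708987   1.86864312 -0.05694174  0.71800889
 -2.35003176]
```

```bash
cat >> h.py <<'E'
def look(xy,z,tz,yaw,f,px=(320,130)):
    w=viewer.get_calibration("wrist"); T=R.from_quat(manip.current_tcp_rot()); p0=np.array(manip.current_tool_pos())
    rel=T.inv().apply(w['eye']-p0); ra=T.inv()*R.from_quat(w['attitude'])
    N=R.from_quat(down(yaw)); c=dict(w); c['eye']=N.apply(rel)+[0,0,tz]; c['attitude']=(N*ra).as_quat()
    p=np.r_[np.array(xy)-onz(c,[px],z)[0][:2],tz]
    manip.move_pose(p,down(yaw)); manip.sleep(.2)
    return snap("wrist",f)
def circ(im,cen,z,c,rmm,half=45,tol=.12,up=6):
    x0,y0=int(cen[0])-half,int(cen[1])-half
    g=cv2.cvtColor(im,cv2.COLOR_RGB2GRAY)[y0:y0+2*half,x0:x0+2*half]
    g=cv2.resize(g,None,fx=up,fy=up,interpolation=cv2.INTER_CUBIC)
    d=abs(c['eye'][2]-z)/abs(ray(c,[cen])[0]@R.from_quat(c['attitude']).as_matrix()[:,2]) # depth
    d=(z-c['eye'][2])/ray(c,[cen])[0][2]
    r=K(c)[0,0]*rmm/d*up
    ci=cv2.HoughCircles(g,cv2.HOUGH_GRADIENT_ALT,1.5,1000,param1=150,param2=.3,minRadius=int(r*(1-tol)),maxRadius=int(r*(1+tol)))
    if ci is None: ci=cv2.HoughCircles(g,cv2.HOUGH_GRADIENT,1,1000,param1=100,param2=12,minRadius=int(r*(1-tol)),maxRadius=int(r*(1+tol)))
    ci=ci.reshape(-1,ci.shape[-1])[0]
    q=(ci[:2]+.5)/up-.5+[x0,y0]
    return q,ci[2]/r,onz(c,[q],z)[0]
E
python3 - <<'E'
from h import *
yaw=.287-np.pi/2
c,im=look((.574,.2878),.083,.204,yaw,"knob2.png")
print("skirt",circ(im,(320,130),.084,c,.025))
hsv=cv2.cvtColor(im,cv2.COLOR_RGB2HSV)
m=((hsv[...,0]>100)&(hsv[...,0]<130)&(hsv[...,1]>100)).astype(np.uint8); k=np.zeros_like(m);k[95:165,285:355]=1;m*=k
P=onz(c,cv2.findNonZero(m).reshape(-1,2),.111)[:,:2]; mu=P.mean(0); d=np.linalg.svd(P-mu)[2][0]; d*=np.sign(d[0])
print("blue",mu,np.arctan2(d[1],d[0]),np.ptp((P-mu)@d), manip.current_tool_pos(),manip.current_clock())
cv2.imwrite("pics/k2z.png",cv2.resize(im[90:170,270:370,::-1],(750,600),interpolation=cv2.INTER_CUBIC))
E
```

```text
skirt (array([319.58333206, 130.83333206]), np.float64(1.0031404947225777), array([0.574374  , 0.28767468, 0.084     ]))
blue [0.58349277 0.29036851] 0.28289036179763644 0.020400648006016178 [0.51188511 0.26954729 0.20400424] 3.825
```

View pics/k2z.png

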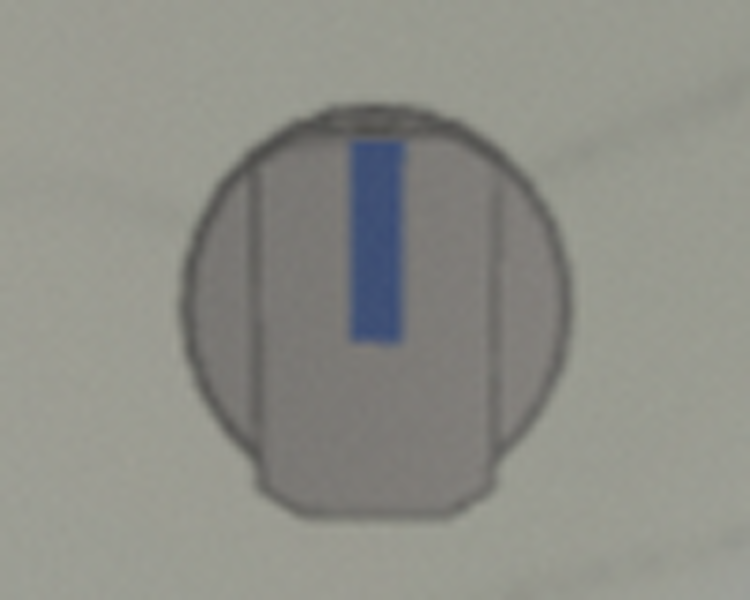

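The crop shows the knob well centred, with its bar and blue line aligned with the image vertical: yaw 0.285 and skirt centre at pixel (319.6,130.8). I'll squeeze it lightly once to centre it on the tool and re-measure, which gives the camera-to-tool offset, then grasp.

Run:
```python
from h import *
yaw=.285-np.pi/2; k=np.array([.5744,.2877])
manip.move_pose(np.r_[k,.15],down(yaw)); manip.servo_line(np.r_[k,.0875],vel=.12)
effector.close(5); print("gap",manip.current_finger_gap(),manip.current_gripper_force(),manip.current_tool_pos())
effector.open_jaws(); manip.servo_line(np.r_[k,.15],vel=.15)
c,im=look(k,.083,.204,yaw,"knob3.png")
q,r,p=circ(im,(320,130),.084,c,.025)
hsv=cv2.cvtColor(im,cv2.COLOR_RGB2HSV)
m=((hsv[...,0]>100)&(hsv[...,0]<130)&(hsv[...,1]>100)).astype(np.uint8); kk=np.zeros_like(m);kk[95:165,285:355]=1;m*=kk
P=onz(c,cv2.findNonZero(m).reshape(-1,2),.111)[:,:2]; mu=P.mean(0); d=np.linalg.svd(P-mu)[2][0]; d*=np.sign(d[0])
ky=np.arctan2(d[1],d[0])
Rk=np.array([[np.cos(.285),-np.sin(.285)],[np.sin(.285),np.cos(.285)]])
print("skirt",q,r,p,"blue yaw",ky,"offset in knob/tool frame x,y mm",Rk.T@(p[:2]-k)*1e3,"blue",Rk.T@(mu-k)*1e3, manip.current_clock())
```

```text
gap 0.028080207644289434 4.999987296760082 [0.57438364 0.28772047 0.08745649]Traceback (most recent call last):
  File "<stdin>", line 7, in <module>
  File "h.py", line 44, in circ
    ci=ci.reshape(-1,ci.shape[-1])[0]
       ^^^^^^^^^^
AttributeError: 'NoneType' object has no attribute 'reshape'
```

Run:
```python
from h import *
im=cv2.imread("pics/knob3.png")[:,:,::-1].copy(); c=np.load("pics/knob3.npy",allow_pickle=True).item()
k=np.array([.5744,.2877])
hsv=cv2.cvtColor(im,cv2.COLOR_RGB2HSV)
m=((hsv[...,0]>100)&(hsv[...,0]<130)&(hsv[...,1]>100)).astype(np.uint8); kk=np.zeros_like(m);kk[60:200,250:390]=1;m*=kk
P=onz(c,cv2.findNonZero(m).reshape(-1,2),.111)[:,:2]; mu=P.mean(0); d=np.linalg.svd(P-mu)[2][0]; d*=np.sign(d[0])
Rk=np.array([[np.cos(.285),-np.sin(.285)],[np.sin(.285),np.cos(.285)]])
print("blue yaw",np.arctan2(d[1],d[0]),"blue",Rk.T@(mu-k)*1e3,manip.current_clock(),manip.current_tool_pos())
print("before",Rk.T@(np.array([.58349,.29037])-k)*1e3)
for t in(.12,.2):
  for h in(40,45,50):
    try:
        q,r,p=circ(im,(320,130),.084,c,.025,half=h,tol=t,up=4); print(q,r,p,Rk.T@(p[:2]-k)*1e3)
    except Exception as e: print(e)
```

```text
blue yaw 0.25317481479087384 blue [ 9.92150208 -0.74161095] 8.3083 [0.5112014  0.26942568 0.20249537]
before [9.47401482e+00 6.57538032e-03]
[319.75 129.  ] 0.9621478989537773 [0.57523473 0.28760814 0.084     ] [ 0.77522977 -0.32284799]
[319.625 128.875] 0.9611180254538207 [0.57531138 0.28775248 0.084     ] [ 0.88937347 -0.2058804 ]
[319.125 130.625] 0.9946584267262818 [0.57364599 0.28775773 0.084     ] [-0.7073631   0.26739592]
[319.75 129.  ] 0.9587140089098168 [0.57523473 0.28760814 0.084     ] [ 0.77522977 -0.32284799]
[319.625 128.875] 0.9573453065988431 [0.57531138 0.28775248 0.084     ] [ 0.88937347 -0.2058804 ]
[319.875 128.75 ] 0.9564994873716788 [0.57548623 0.2875592  0.084     ] [ 1.0028267  -0.44052134]
```

Run:
```python
from h import *
T=lambda:R.from_quat(manip.current_tcp_rot()).as_matrix()
print(manip.current_tool_pos(),T().round(4),manip.current_clock(),manip.current_force(),np.abs(manip.current_joint_velocities()).max())
print(np.arctan2(T()[1,1],T()[0,1])+np.pi/2, manip.current_wrist_torque())
manip.sleep(.3); print(manip.current_tool_pos())
c,im=snap("wrist","knob4.png")
cv2.imwrite("pics/k4z.png",cv2.resize(im[60:200,220:420,::-1],(800,560),interpolation=cv2.INTER_CUBIC))
```

```text
[0.5112014  0.26942568 0.20249537] [[ 9.598e-01  2.806e-01 -2.000e-03]
 [ 2.806e-01 -9.598e-01 -8.000e-04]
 [-2.200e-03  2.000e-04 -1.000e+00]] 8.3083 [ 0.49771116 -0.31594831  0.20031127] 0.005489140391591136
0.284413190992973 [0.01254866 0.10889883 0.02889746]
[0.51114552 0.26977785 0.20366799]
```

View pics/k4z.png

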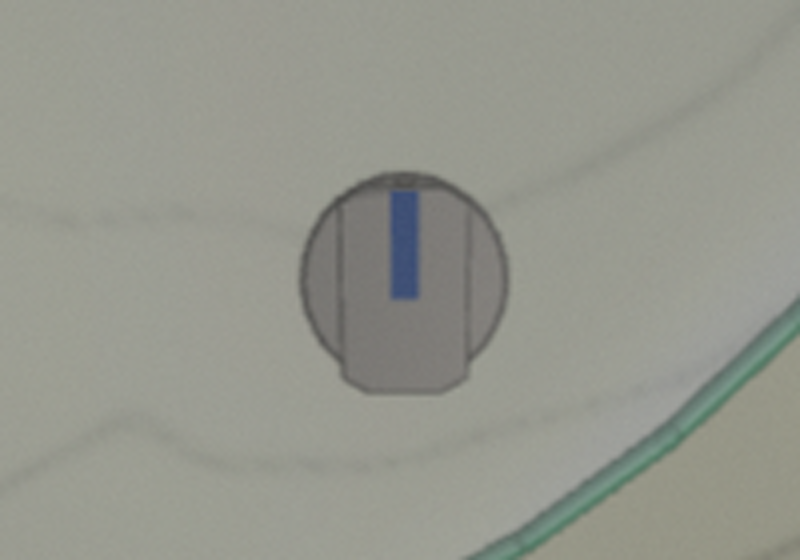

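The knob is still upright and centred at about pixel (321,130), aligned with the tool. The earlier picture was simply taken while the arm was still swaying. Now I'll grasp, lift and look at the stem.

```bash
cat >> h.py <<'E'
def settle():
    for _ in range(10):
        manip.sleep(.1); 
        if np.abs(manip.current_joint_velocities()).max()<.002: break
E
python3 - <<'E'
from h import *
im=cv2.imread("pics/knob4.png")[:,:,::-1].copy(); c=np.load("pics/knob4.npy",allow_pickle=True).item()
k=np.array([.5744,.2877])
hsv=cv2.cvtColor(im,cv2.COLOR_RGB2HSV)
m=((hsv[...,0]>100)&(hsv[...,0]<130)&(hsv[...,1]>100)).astype(np.uint8); kk=np.zeros_like(m);kk[60:200,250:390]=1;m*=kk
P=onz(c,cv2.findNonZero(m).reshape(-1,2),.111)[:,:2]; mu=P.mean(0); d=np.linalg.svd(P-mu)[2][0]; d*=np.sign(d[0])
Rk=np.array([[np.cos(.285),-np.sin(.285)],[np.sin(.285),np.cos(.285)]])
print("blue yaw",np.arctan2(d[1],d[0]),"blue",Rk.T@(mu-k)*1e3)
q,r,p=circ(im,(320,130),.084,c,.025,up=4); print(q,r,p,Rk.T@(p[:2]-k)*1e3)
yaw=.285-np.pi/2
manip.move_pose(np.r_[k,.15],down(yaw)); manip.servo_line(np.r_[k,.0875],vel=.12); settle()
print("at grasp",Rk.T@(manip.current_tool_pos()[:2]-k)*1e3)
effector.close(30); print("gap",manip.current_finger_gap(),manip.current_gripper_force(),manip.current_tool_pos())
manip.servo_line(np.r_[k,.18],vel=.12); manip.sleep(.3)
print(manip.current_finger_gap(),manip.current_force())
fy=yaw+2.27-.285
p1=manip.current_tool_pos()
c,im=look((.568,-.0870),.051,.171,fy,"stem2.png"); settle(); c,im=snap("wrist","stem3.png")
print(manip.current_tool_pos(),manip.current_clock())
print("ring",circ(im,(320,130),.051,c,.016,half=25,up=8),"bonnet",circ(im,(320,130),.046,c,.024,half=40))
cv2.imwrite("pics/s3z.png",cv2.resize(im[100:160,280:360,::-1],(800,600),interpolation=cv2.INTER_CUBIC))
E
```

```text
blue yaw 0.2848205716097169 blue [ 9.64799509 -0.42689616]
[321.5 130. ] 0.9963347766936782 [0.57483605 0.28637293 0.084     ] [ 0.04534238 -1.3961405 ]
at grasp [0.94717271 0.32434467]
gap 0.027884607030736582 30.0000062584877 [0.5743616  0.28770228 0.08745144]
0.027605723520161253 [ 0.48788173  0.54403898 -0.96643083]
[ 0.60994371 -0.13776471  0.17099542] 14.85Traceback (most recent call last):
  File "<stdin>", line 20, in <module>
  File "h.py", line 44, in circ
    ci=ci.reshape(-1,ci.shape[-1])[0]
       ^^^^^^^^^^
AttributeError: 'NoneType' object has no attribute 'reshape'
```

Run:
```python
import cv2
im=cv2.imread("pics/stem3.png")
cv2.imwrite("pics/s3z.png",cv2.resize(im[95:165,275:365],(771,600),interpolation=cv2.INTER_CUBIC))
```

```text
(no output)
```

View pics/s3z.png

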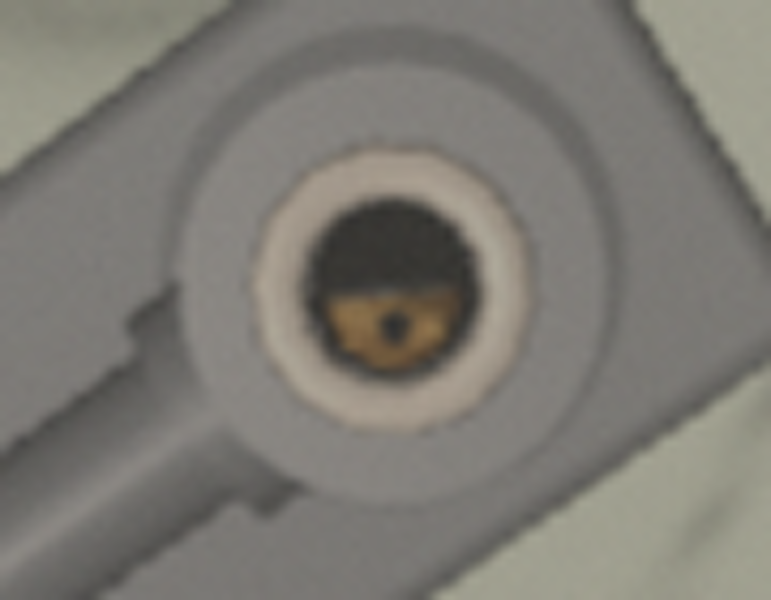

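The crop shows the stem's flat edge exactly horizontal and facing image-up, so yaw 2.27 matches. The ring centre is at crop (393,287), which is pixel (320.4,128.1), and the bonnet top's centre is at crop (392.5,282.5).

Run:
```python
from h import *
c=np.load("pics/stem3.npy",allow_pickle=True).item(); s=771/90.; t=600/70.
px=lambda x,y:(275+(x+.5)/s-.5,95+(y+.5)/t-.5)
print("ring",onz(c,[px(393,287)],.051),"bonnet",onz(c,[px(392.5,282.5)],.046))
e=onz(c,[px(325,290),px(462,290)],.068);print("flat",e,np.arctan2(*(e[1]-e[0])[1::-1])+np.pi/2)
c4=np.load("pics/knob4.npy",allow_pickle=True).item()
Rk=np.array([[np.cos(.285),-np.sin(.285)],[np.sin(.285),np.cos(.285)]])
print("knob off",Rk.T@(onz(c4,[(320.75,129.9)],.084)[0,:2]-[.57436,.2877])*1e3)
c2=np.load("pics/knob2.npy",allow_pickle=True).item()
print("knob2 off",Rk.T@(onz(c2,[(270+377.5/7.5-.5,130.6)],.084)[0,:2]-[.57436,.2877])*1e3)
print(manip.current_tool_pos(),R.from_quat(manip.current_tcp_rot()).as_matrix().round(4),manip.current_clock(),manip.current_force())
```

```text
ring [[ 0.56740815 -0.08645399  0.051     ]] bonnet [[ 0.56726658 -0.08634986  0.046     ]]
flat [[ 0.56148211 -0.09040475  0.068     ]
 [ 0.57233276 -0.08130288  0.068     ]] 2.268771078713396
knob off [ 0.17635479 -0.69980679]
knob2 off [ 0.22118369 -0.26454781]
[ 0.60994371 -0.13776471  0.17099542] [[-0.6436  0.7653  0.    ]
 [ 0.7653  0.6436 -0.    ]
 [-0.     -0.     -1.    ]] 14.85 [-0.26724694 -0.43380664 -1.22335538]
```

Run:
```python
from h import *
t=np.array([.56715,-.08688]); q=down(.285-np.pi/2+2.27-.285)
manip.move_pose(np.r_[t,.115],q); settle(); settle()
print(manip.current_tool_pos(),manip.current_force())
f0=np.array(manip.current_force())
for z in (.084,.0795,.077,.0745,.072,.069,.066):
    manip.servo_line(np.r_[t,z],vel=.04)
    settle()
    f=np.array(manip.current_force())-f0; print(z,(np.array(manip.current_tool_pos())-np.r_[t,z]).round(4),f.round(1),np.round(manip.current_wrist_torque(),2),round(manip.current_clock(),2))
    if np.linalg.norm(f)>9: break
```

```text
[ 0.56714965 -0.0868447   0.11500759] [-1.74163658 -1.27797915 -1.64081892]
0.084 [ 0.     -0.      0.0001] [1.4 1.3 0.8] [ 0.03 -0.03 -0.04] 17.52
0.0795 [-0.  0. -0.] [1.2 1.3 0.2] [ 0.04 -0.08 -0.02] 18.07
0.077 [-0.0001  0.     -0.    ] [1.8 1.5 0.6] [0.06 0.05 0.02] 18.52
0.0745 [-0.0001 -0.     -0.0001] [1.6 2.1 1.3] [0.15 0.08 0.03] 18.98
0.072 [-0.0001  0.0001 -0.0001] [-0.2  3.1 -0.1] [0.26 0.07 0.01] 19.43
0.069 [-0.0002  0.     -0.0002] [0.5 1.1 0. ] [ 0.27  0.12 -0.06] 19.77
0.066 [-0.0002  0.0001 -0.0002] [ 1.1  2.9 -0.7] [ 0.33  0.18 -0.  ] 20.12
```

Run:
```python
from h import *
t=np.array([.56715,-.08688]); f0=np.array([-.3,0,-.9])
for z in (.0635,.062,.0605,.059,.0583,.0576,.0569,.0562,.0555,.0548,.0541):
    manip.servo_line(np.r_[t,z],vel=.03); settle()
    f=np.array(manip.current_force())-f0; print(z,(np.array(manip.current_tool_pos())-np.r_[t,z]).round(4),f.round(1),np.round(manip.current_wrist_torque(),2),round(manip.current_gripper_force(),1),round(manip.current_finger_gap(),4),round(manip.current_clock(),2))
    if f[2]>25 or np.linalg.norm(f[:2])>15: break
```

```text
0.0635 [ 0.0001  0.0002 -0.    ] [-0.2  2.9  0.1] [0.51 0.13 0.04] 30.0 0.0275 20.48
0.062 [0.0001 0.0002 0.0003] [-3.4  2.6  6.8] [0.68 0.62 0.04] 30.0 0.0278 20.93
0.0605 [0.0001 0.0002 0.0004] [-3.1  2.4  7.2] [0.77 0.75 0.06] 30.0 0.0278 21.27
0.059 [0.0001 0.0002 0.0006] [-2.6  3.1  8. ] [0.62 0.77 0.02] 30.0 0.0276 21.82
0.0583 [0.0001 0.0002 0.0007] [-4.1  2.9  9.7] [0.65 0.95 0.01] 30.0 0.0277 22.18
0.0576 [0.0001 0.0002 0.0008] [-4.   2.9 10.2] [0.73 0.98 0.04] 30.0 0.0282 22.62
0.0569 [0.0001 0.0002 0.0015] [-6.8  2.9 16.1] [ 0.66  1.46 -0.  ] 30.0 0.0281 22.98
0.0562 [0.0001 0.0002 0.0022] [-8.6  2.5 21.9] [ 0.74  1.94 -0.03] 30.0 0.0279 23.32
0.0555 [0.0001 0.0002 0.0028] [-11.7   2.9  27.1] [ 0.78  2.41 -0.  ] 30.0 0.0274 23.77
```

Run:
```python
from h import *
t=np.array([.56715,-.08688])
manip.servo_line(np.r_[t,.0562],vel=.03); settle(); settle()
print(manip.current_tool_pos(),manip.current_force(),R.from_quat(manip.current_tcp_rot()).as_matrix().round(4),manip.current_gripper_force(),manip.current_clock())
c,im=snap("side","fin.png")
cv2.imwrite("pics/finz.png",cv2.resize(im[130:250,280:440,::-1],(800,600),interpolation=cv2.INTER_CUBIC))
```

```text
[ 0.56727151 -0.08664372  0.05836874] [-9.63832045  2.548204   21.23613469] [[-6.438e-01  7.652e-01  2.000e-04]
 [ 7.652e-01  6.438e-01 -1.200e-03]
 [-1.000e-03 -6.000e-04 -1.000e+00]] 30.003325045108795 24.225
```

View pics/finz.png

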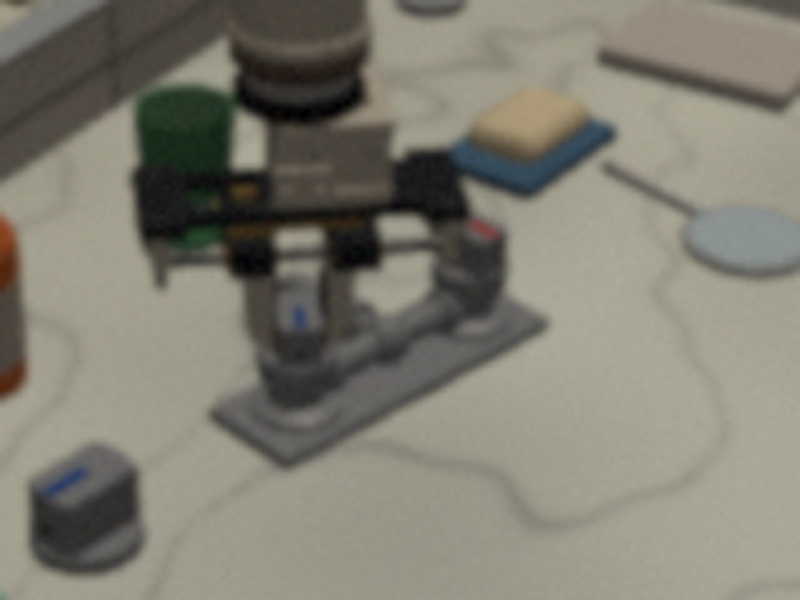

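The side crop shows the knob upright and seated on the bonnet between the fingers, around (300,330) in the crop. The collar is out of sight and the bystanders in view haven't moved. The push and grip are steady, so I'll hand it in.

```bash
python3 -c "
from bench import manip
print(manip.hand_in())"
```

```text
the job is handed in; nothing more can be done
None
```

I handed the job in at about 24 s: the knob is on the stem flat to flat, held with a 30 N grip and pressed fully home with about 21 N. The stem's twist stayed under 0.1 N m at every check, but the verdict was not shown to me.

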